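# Hook open the dish locker's hatch with the pole

### The arm

A 6-joint arm with a two-finger parallel gripper is mounted at the origin on the work surface. World frame = base frame: x ahead of the robot, y to its left, z up, the work surface at z = 0. Lengths are in m, angles in rad, forces in N, time in s.
With the tool pointing down it reaches from about 0.275 to 0.725 m from the base axis. Payload 5.6 kg.
Tool frame: the origin (TCP) lies midway between the tips of the shut fingers; the grasp point (between the pads) lies 19 mm behind it; z points along the fingers, y is the direction in which the jaws open and shut (so a half turn about z gives the same grasp; the last joint's range is limited). The gripper opens to 85 mm and grips with 20 to 120 N. Pads are 22 mm wide; open, the fingers measure 114 mm over their backs; the gripper's body (76 mm by 85 mm) begins 54 mm behind the grasp point. The pads swing forward as they close: fully open they stand 13 mm farther back than shut.
Start: joints at [1.532, 0.255, 0.108, 0, -1.424, -0.285], TCP at [0.175, 0.521, 0.231] pointing down, gripper open.
Joint ranges: [-2.95, 2.95], [-1.21, 1.97], [-1.09, 1.5], [-2.87, 1.71], [-2.94, -0.07], [-3.05, 3.05]. Speed limits (rad/s): [2.57, 2.57, 3.14, 3.14, 3.14, 3.14].

### API

Orientations are given as a rotation vector (axis times angle).
In Python, from station import ctrl, sensors, read_camera gives the robot as it stands. Calls block until the motion is done:
- ctrl.movep(position, orientation): joint-space move of the TCP to a pose.
- ctrl.move_straight(position, feed=0.15, frame=None): straight line of the TCP; frame=None keeps the orientation; feed is the mean speed in m/s.
- ctrl.goto_joints(angles): joint-space move.
- ctrl.move_gripper(opening): finger opening in m; the grip force is fixed at half the most; returns when the fingers have stopped.
- ctrl.wait(seconds).
- ctrl.inverse_kinematics(position, orientation): joint angles nearest the present ones, or None.
- sensors.get_state(): the state.
- read_camera(name): name is "scene" or "top"; returns a dict with "img" (480x640x3 uint8, red, green, blue), "K" (3x3 intrinsics, pixels), "k1" (the pictures are not rectified: a ray, as slopes to the right and down, at radius r is drawn at 1 + k1 r^2 times it, then the intrinsics apply), "position" and "rotation" of the camera in the world. Camera axes: x right, y down, z forward; pixel columns grow to the right and rows downward; lengths in m; the calibration is good to about 2 mm. A picture is of the moment at which its call begins. There is no depth.
A pose or a line that the arm cannot do raises ctrl.MotionError and nothing moves.
- ctrl.finish_job(): hands the job in, once; it reports no verdict.
The state is a dict: "clock": time; "joint_pos": joint angles; "joint_velocities": joint speeds; "effort": joint torques, N m; "ee_pos": TCP position; "orientation": TCP orientation; "ft_force": force on the tool from outside, world axes, zero at the start; "wrist_torque": the same for the moment, N m; "width": finger opening in m.
Only numpy, scipy, OpenCV 4.12 (cv2) and the standard library are available. Lean on these libraries where they do the work, as an engineer would, in place of code of your own. Each camera call takes 0.05 s, during which the arm holds its last target.

### The job

Take the hooked pole from its rest, hook it into the eye of the dish locker's upper hatch and gently swing the hatch down all the way to its stop; nothing but the pole may touch the locker, so that it stays clean, and no force on it should be more than a light pull of about a kilogram. Then unhook, leave the hatch open, and lay the pole back home in its own rest without disturbing anything else on the bench.

Things in the scene. Friction and masses are not known exactly. Their poses are not given: they have to be found in the camera images.
- pole: the hooked pole, 288 long, 160 g, loose, starts level in its rest. Origin on its axis at the middle of the handle (near its balance point); +x along the pole to the hook, +z up as it lies. Handle grey, flat-sided, x -50..50, 14 wide (y), 20 high (z): grip it across the 14. Behind it an 8 dia rod to x = -130, then an 18 dia knob
- hook_tip (a point): lowest point of the hook's prong, on its centre line, at (150, 0, -31) in the pole's frame, same axes. An 8 dia steel rod runs from the handle to x = 150, where a round prong of 7 dia turns straight down (-z) and ends 31 below the pole's axis: an L-shaped hook
- rest_a: the pole's rest, fixed: base plate 200 x 60 x 8 with two upright forks at x = -75 and +75 (each 12 thick in x, 48 wide in y, 77 high); origin at the underside centre, +x along the lying pole towards its hook. An identical rest close by holds the spreader; which of the two places is which varies
- rest_seat (a point): where the pole's origin lies when it is home in its rest: 60 above the bench over the middle of rest_a, same axes. The forks' notches are about 18 wide at the bottom, flared above, about 20 deep, open upwards, and take the 8 dia rods before and behind the handle
- locker: white bench-top locker, fixed, 200 deep (x) x 300 wide (y) x 328 tall; origin at the underside centre; its front, with the hatch in the upper half, faces its own -x. The hatch and its eye belong to it
- hatch (a joint): opening angle (rad) of the hatch, a white flap 276 wide, 150 high, 12 thick, 0.4 to 0.65 kg, hinged along its lower edge; its top swings out (locker -x) and down. Starts at 0 to 0.03, rubber-buffered stop at 0.95. A stiff friction hinge (0.55 N m: about 4 N of pull at the eye at first, less further down) lets it stay where it is left
- hatch_hinge (a point): on the hinge line at the hatch's middle, 165 above the bench, in the flap's mid thickness; turns with the hatch: +z up the flap, -x out of its front face, y along the hinge; front face at x = -6, upper edge at z = 150
- hatch_track (a point): middle of the slot for the eye, at (-19, 0, 142) from hatch_hinge, same axes, 13 in front of the face; moves with the hatch. The eye is clamped along the slot with its middle up to 26 to either side (y) of this point; where is not measured: find it by touch or sight. Over 14 N sideways shifts it. Beside it a prong can pass freely down, nothing else stands out of the face
- eye_level (a point): the same point as hatch_track, listed for the eye's form: a closed staple of 5 dia round steel bar in the plane z = 0 of this frame (level when the hatch is shut), standing out from the face: inside 15 wide (y) and 26 deep (x, face to cross bar), outside 25 wide; the cross bar's centre line lies at x = -15.5 and runs along y. The prong goes down through it from above
- spreader: plain rod with the same grey handle as the pole but a flat straight blade at its end and no hook, lying in the other rest; origin on its axis at the handle's middle. Bystander, leave alone
- bottle: loose closed glass bottle, 68 dia x 110 tall, standing; origin at the underside centre. Bystander
- dishes: loose stack of three clear culture dishes, 92 dia x 48 tall; origin at the underside centre. Bystander
- beaker: loose glass beaker, 72 dia x 90 tall; origin at the underside centre. Bystander
- carton: loose cardboard box 130 x 90 x 70 tall; origin at the underside centre. Bystander
- tipbox: loose clear box with lid, 124 x 89 x 61 tall; origin at the underside centre. Bystander
- lenscap: loose black disc, 44 dia x 14 tall; origin at the underside centre. Bystander
There are look-alikes about, which are no part of the job. What is shaped like the rest_a but green or purple is not meant.

How it is judged:
On the way, in this order (a step that is already met when the one before it is completed fails the run):
1. the hook is in the eye and draws the hatch open (opening over 0.3 rad, prong tip close behind the eye's cross bar and below its level) (value of joint hatch above 0.3 rad and z of hook_tip in the frame of hatch_track below -0.003 m and distance between hook_tip and hatch_track below 0.055 m and contact force between pole and locker above 0.3 N), for 0.1 s.
2. the hatch is down at its stop (over 0.88 rad of 0.95) (value of joint hatch above 0.88 rad), for 0.2 s.
At the end, for the whole second after the job is handed in: The hatch stays open at its stop (over 0.88 rad) and the pole lies still in the notches of its own rest: origin within 20 mm of the seat and not more than 6 mm above it, along the rest within 0.12 rad (value of joint hatch above 0.88 rad and velocity of joint hatch below 0.05 rad/s and distance between pole and rest_seat below 0.02 m and z of pole in the frame of rest_seat below 0.006 m and angle between the x axis of pole and the x axis of rest_seat, either way round below 0.12 rad and linear speed of pole below 0.02 m/s); the robot touches nothing.
It fails at once if the robot itself touches the locker or its hatch (over 0.5 N) (contact force between any of the fingers, the arm and locker above 0.5 N).
It fails at once if the pole presses on the locker, hatch or eye with more than 18 N (contact force between pole and locker above 18 N).
It fails at once if a bystander is moved by more than 20 mm (distance of any of spreader, bottle, dishes, beaker, carton, tipbox, lenscap from where it was at the start of the episode above 0.02 m).
It also fails if it takes over 72 s, if anything falls off the work surface, if the arm or the gripper's body presses on something with over 40 N, if the wrist force passes 120 N, or if a joint passes its speed limit or range.

## Working session

There is one attempt and no reset: what is moved stays moved. The work goes in short steps, each a Python script; the robot and the scene stay as the last script left them, time stands still between calls to the robot, and variables do not carry over. Pictures are saved under pics/ and viewed, and the job is handed in when it is done.

```bash
ls; mkdir -p pics; python3 - <<'E'
from station import ctrl,sensors,read_camera
import cv2
print(sensors.get_state())
for n in("scene","top"):
    c=read_camera(n);cv2.imwrite(f"pics/{n}0.png",c["img"][:,:,::-1]);print(n,c["K"],c["k1"],c["position"],c["rotation"])
E
```

```text
pics
{'clock': 0.0, 'joint_pos': array([ 1.53159117e+00,  2.55737262e-01,  1.07008055e-01, -4.77580032e-04,
       -1.42388641e+00, -2.84581769e-01]), 'joint_velocities': array([ 0.00104839, -0.00043257,  0.00229588, -0.00072202,  0.00041097,
       -0.00043184]), 'effort': array([ 4.42813189e-04, -3.86625767e+01,  2.37943178e+01,  5.36536306e+00,
       -6.07266309e-03, -4.18190623e-06]), 'ee_pos': array([0.17478273, 0.52097088, 0.23040188]), 'orientation': array([ 3.09865584e+00, -5.06193132e-01, -3.86462148e-04]), 'ft_force': array([-0.34889441,  0.18224416, -0.10214465]), 'wrist_torque': array([-0.00045485, -0.01377047, -0.03830108]), 'width': 0.08524074901393128}
scene [[472.54603006   0.         326.3406405 ]
 [  0.         472.54603006 243.40618991]
 [  0.           0.           1.        ]] -0.044414230172859476 [1.290976   0.05797683 1.0004655 ] [-1.69311737 -1.83861877  0.79605403]
top [[453.73033099   0.         315.78400731]
 [  0.         453.73033099 244.0015438 ]
 [  0.           0.           1.        ]] -0.003685513535842418 [ 0.31732465 -0.01242496  1.39244037] [-2.128245    2.18043918 -0.15903316]
```

View pics/scene0.png

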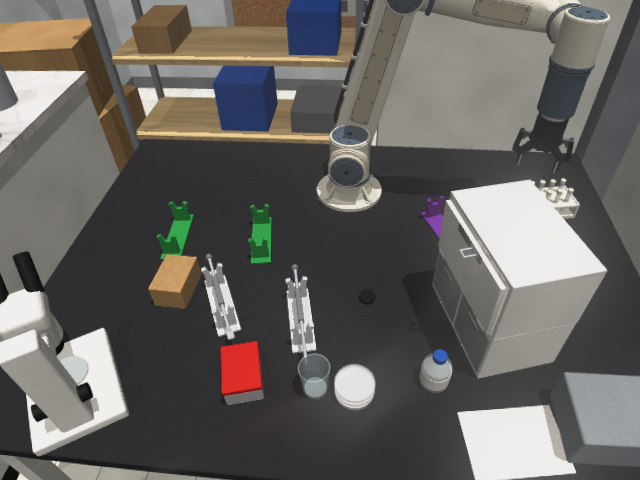

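View pics/top0.png

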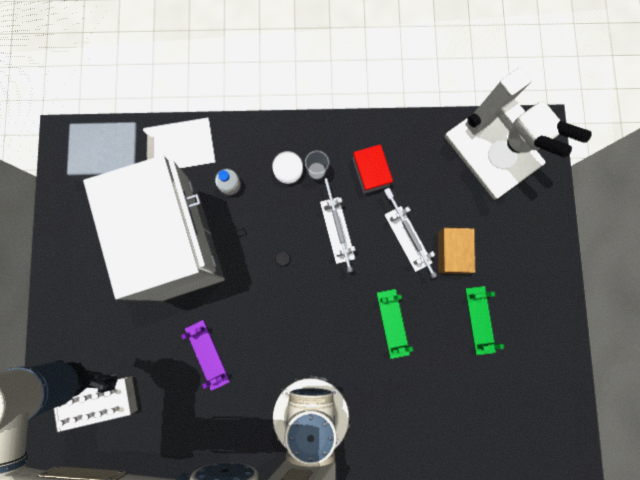

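The top view has x up and y left. There are two white rests, at about (337,230) and (410,238) in that picture. I'll enlarge both to tell pole from spreader.

```bash
cat > h.py <<'E'
from station import ctrl,sensors,read_camera
import cv2,numpy as np
from scipy.spatial.transform import Rotation as R
def cam(n,save=None):
    c=read_camera(n); c["R"]=R.from_rotvec(c["rotation"]).as_matrix() if np.shape(c["rotation"])==(3,) else np.array(c["rotation"])
    c["dist"]=np.array([c["k1"],0,0,0,0.])
    if save: cv2.imwrite(save,c["img"][:,:,::-1])
    return c
def rays(c,uv):
    p=cv2.undistortPoints(np.array(uv,float).reshape(-1,1,2),c["K"],c["dist"]).reshape(-1,2)
    return np.c_[p,np.ones(len(p))]@c["R"].T
def onz(c,uv,z):
    d=rays(c,uv); p=np.array(c["position"]); return p+d*((z-p[2])/d[:,2])[:,None]
def proj(c,P):
    P=np.array(P,float).reshape(-1,3); Rw=c["R"].T; t=-Rw@c["position"]
    return cv2.projectPoints(P,cv2.Rodrigues(Rw)[0],t,c["K"],c["dist"])[0].reshape(-1,2)
def tri(c1,uv1,c2,uv2):
    d1=rays(c1,[uv1])[0];d2=rays(c2,[uv2])[0];p1=np.array(c1["position"]);p2=np.array(c2["position"])
    s=np.linalg.lstsq(np.c_[d1,-d2],p2-p1,rcond=None)[0]
    a=p1+s[0]*d1;b=p2+s[1]*d2
    return (a+b)/2,np.linalg.norm(a-b)
E
python3 - <<'E'
import cv2
from h import *
t=cv2.imread("pics/top0.png");s=cv2.imread("pics/scene0.png")
a=cv2.resize(t[150:290,270:470],None,fx=4,fy=4,interpolation=cv2.INTER_CUBIC)
cv2.imwrite("pics/topcrop.png",a)
a=cv2.resize(s[240:400,180:380],None,fx=3.75,fy=3.75,interpolation=cv2.INTER_CUBIC)
cv2.imwrite("pics/scenecrop.png",a)
a=cv2.resize(t[140:310,70:270],None,fx=3.5,fy=3.5,interpolation=cv2.INTER_CUBIC)
cv2.imwrite("pics/lockt.png",a)
a=cv2.resize(s[170:350,400:620],None,fx=3.3,fy=3.3,interpolation=cv2.INTER_CUBIC)
cv2.imwrite("pics/locks.png",a)
E
```

```text
(no output)
```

View pics/topcrop.png

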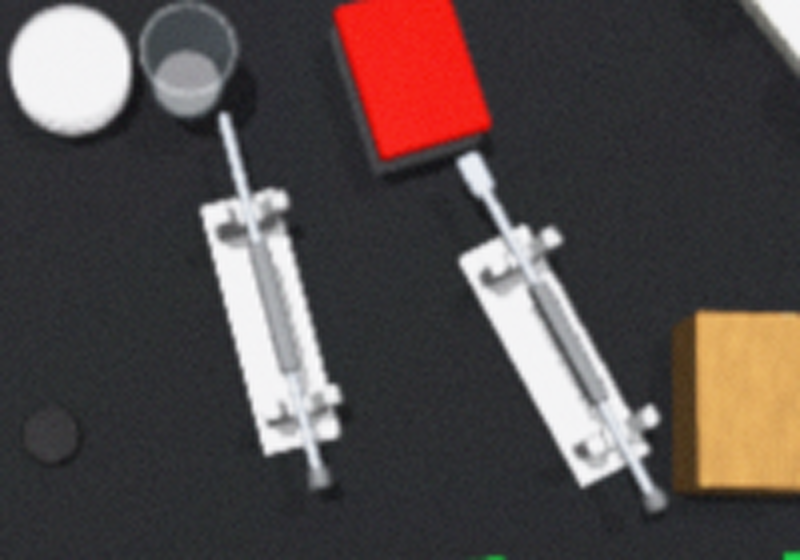

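View pics/scenecrop.png

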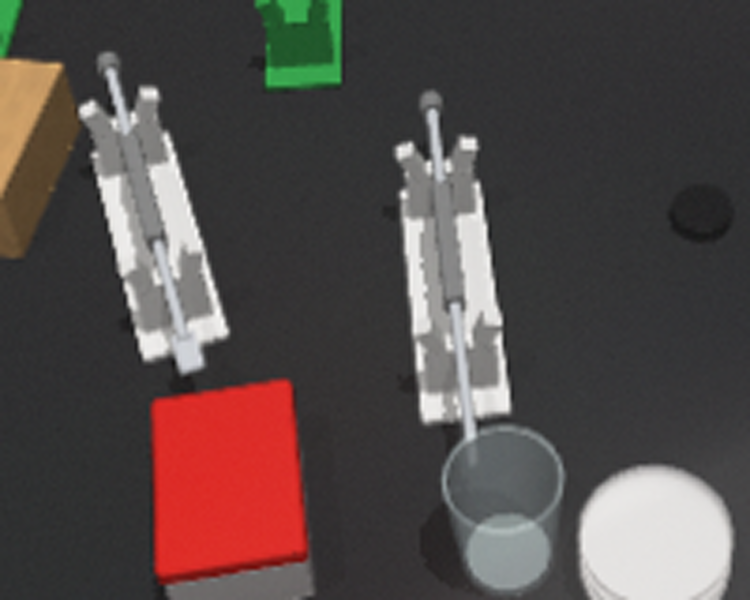

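View pics/lockt.png

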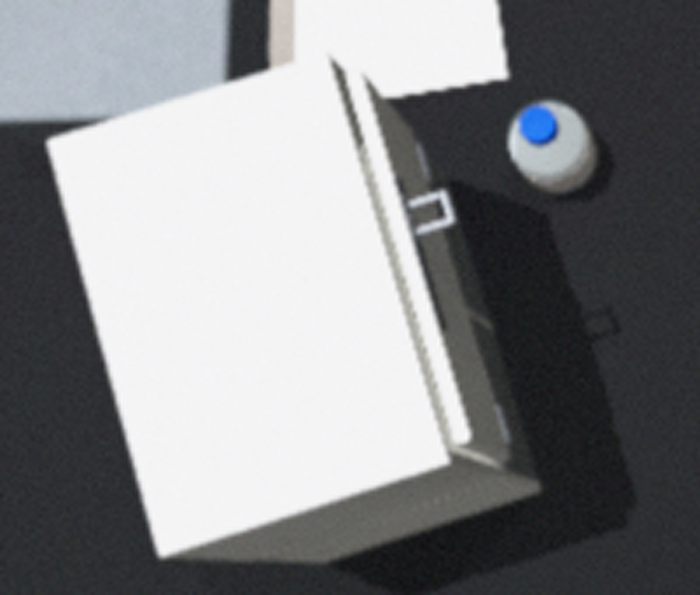

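View pics/locks.png

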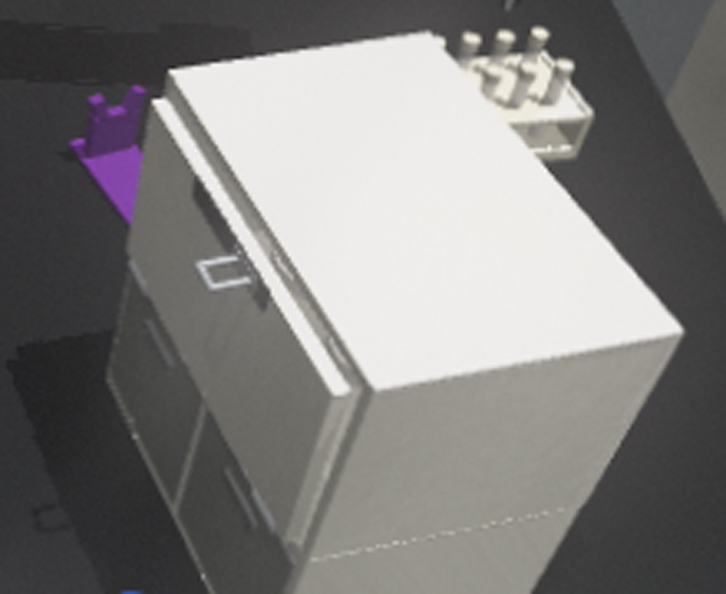

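The left object, with its tip at about (326,179), has a plain rod end and no blade, so it is the pole. The right one has a flat blade at (388,192), so it is the spreader. Next I'll get coordinates.

```bash
cat > m.py <<'E'
from h import *
np.set_printoptions(precision=4,suppress=True)
T=cam("top");S=cam("scene")
hsv=T["img"].astype(int)
# pole
f=lambda a,k,o:(np.array(a,float)+0.5)/k+np.array(o)-0.5
kn,_=None,0
uv=[f((319,480),4,(270,150)),f((225,118),4,(270,150))]
P=onz(T,uv,0.06);print("knob/tip top",P)
# scene
uvS=[f((430,101),3.75,(180,240)),f((471,437),3.75,(180,240))]
print("scene",onz(S,uvS,0.06))
print(tri(T,uv[0],S,uvS[0]),tri(T,uv[1],S,uvS[1]))
# handle ends
h=[f((259,237),4,(270,150)),f((288,372),4,(270,150))]
H=onz(T,h,0.07);print("handle ends",H,H.mean(0))
hS=[f((437,183),3.75,(180,240)),f((455,303),3.75,(180,240))]
H=onz(S,hS,0.068);print("handle S",H,H.mean(0))
# rest base corners
b=[f(q,4,(270,150)) for q in((202,208),(286,190),(340,437),(267,455))]
B=onz(T,b,0.008);print("rest",B,B.mean(0))
print("len",np.linalg.norm(B[0]-B[3]),np.linalg.norm(B[0]-B[1]))
# locker
c=[f(q,3.5,(70,140)) for q in((330,55),(45,143),(160,558),(450,463))]
C=onz(T,c,0.328);print("locker top",C,C.mean(0));print([np.linalg.norm(C[i]-C[i-1]) for i in range(4)])
c=[f(q,3.3,(400,170)) for q in((372,390),(682,330),(432,35),(172,70))]
C=onz(S,c,0.328);print("locker top S",C,C.mean(0));print([np.linalg.norm(C[i]-C[i-1]) for i in range(4)])
e=[f((448,192),3.5,(70,140)),f((455,227),3.5,(70,140))]
eS=[f((209,289),3.3,(400,170)),f((200,264),3.3,(400,170))]
for i in(0,1):print("eye",onz(T,[e[i]],.307),onz(S,[eS[i]],.307),tri(T,e[i],S,eS[i]))
E
python3 m.py
```

```text
knob/tip top [[ 0.4234 -0.1246  0.06  ]
 [ 0.6992 -0.063   0.06  ]]
scene [[ 0.4242 -0.1258  0.06  ]
 [ 0.7021 -0.0617  0.06  ]]
(array([ 0.4235, -0.1253,  0.0593]), np.float64(0.0013079847333417477)) (array([ 0.7001, -0.0627,  0.0568]), np.float64(0.0010293617515956587))
handle ends [[ 0.6047 -0.0854  0.07  ]
 [ 0.5028 -0.1037  0.07  ]] [ 0.5537 -0.0946  0.07  ]
handle S [[ 0.5079 -0.1087  0.068 ]
 [ 0.6081 -0.0833  0.068 ]] [ 0.558 -0.096  0.068]
rest [[ 0.6422 -0.0451  0.008 ]
 [ 0.6551 -0.1111  0.008 ]
 [ 0.4602 -0.1462  0.008 ]
 [ 0.4477 -0.0898  0.008 ]] [ 0.5513 -0.098   0.008 ]
len 0.19964642186661846 0.06727717244781439
locker top [[0.6908 0.3388 0.328 ]
 [0.6324 0.5332 0.328 ]
 [0.3466 0.4441 0.328 ]
 [0.4052 0.2526 0.328 ]] [0.5187 0.3922 0.328 ]
[np.float64(0.29834036654679963), np.float64(0.20293956011609002), np.float64(0.2992686099527216), np.float64(0.20023503400606654)]
locker top S [[0.6957 0.3385 0.328 ]
 [0.6364 0.5297 0.328 ]
 [0.3547 0.4452 0.328 ]
 [0.4091 0.2551 0.328 ]] [0.524  0.3921 0.328 ]
[np.float64(0.29847039026221034), np.float64(0.20018261175289298), np.float64(0.2940880588833678), np.float64(0.1977749974848288)]
eye [[0.5968 0.2613 0.307 ]] [[0.6012 0.2621 0.307 ]] (array([0.5978, 0.2627, 0.3034]), np.float64(0.0009675946141717745))
eye [[0.5716 0.2561 0.307 ]] [[0.5795 0.259  0.307 ]] (array([0.5733, 0.2593, 0.3006]), np.float64(0.003062396521775751))
```

```bash
cat >> h.py <<'E'
np.set_printoptions(precision=4,suppress=True)
def polerot(yaw,pitch=0):  # pole frame; pitch>0 = hook end up
    return R.from_euler("ZY",[yaw,-pitch]).as_matrix()
def tool(Rp,s):
    z=-Rp[:,2]; y=s*Rp[:,1]; return R.from_matrix(np.c_[np.cross(y,z),y,z]).as_rotvec()
def tcp_for_origin(o,Rp,g=0.019): # TCP lies g beyond grasp point along tool z
    return np.array(o)-Rp[:,2]*g
LX=np.array([-.284,.959,0]);LX/=np.linalg.norm(LX);LY=np.array([-LX[1],LX[0],0]);
E
python3 - <<'E'
from h import *
PO=np.array([.5515,-.0965,.06]);py=np.radians(12.7)
ly=np.arctan2(LX[1],LX[0])
eye=np.array([.585-.0155*-.284*-1*-1,.2605,.307]); eye=np.array([.585,.2605,.307])+LX*.0155
print("eye mid",eye,"yaw",ly)
hinge=eye+LX*.019-np.array([0,0,.142]);
def ptrack(th): return hinge+LX*(-.019*np.cos(th)-.142*np.sin(th))+np.array([0,0,.142*np.cos(th)-.019*np.sin(th)])
for s in(1,-1):
    for nm,o,Rp in [("grasp",PO,polerot(py)),("up",PO+[0,0,.25],polerot(py))]+[(f"th{th}",None,polerot(ly,.55*th)) for th in(0,.3,.6,.95)]:
        if o is None:
            th=float(nm[2:]); tip=ptrack(th)-Rp[:,2]*.018-Rp[:,0]*.004; o=tip-Rp@np.array([.15,0,-.031])
        for dz in(0,.05): print(s,nm,np.round(o,3),ctrl.inverse_kinematics(tcp_for_origin(o,Rp)+[0,0,dz],tool(Rp,s)))
T=cam("top")
for n,uv,z in(("beaker",(316.5,158.5),.09),("dishes",(287.5,167),.048),("bottlecap",(224,176),.11),("lens",(282.5,258.5),.014)):print(n,onz(T,[uv],z))
E
```

```text
eye mid [0.5806 0.2754 0.307 ] yaw 1.8587097536085935
1 grasp [ 0.552 -0.096  0.06 ] [ 0.1062  0.4057 -0.186   0.     -0.9792 -1.4553]
1 grasp [ 0.552 -0.096  0.06 ] [ 0.1062  0.3563 -0.1181  0.     -1.0964 -1.4553]
1 up [ 0.552 -0.096  0.31 ] [ 0.1062  0.267   0.2736  0.     -1.5774 -1.4553]
1 up [ 0.552 -0.096  0.31 ] [ 0.1062  0.2742  0.4084  0.     -1.705  -1.4553]
1 th0 [0.624 0.128 0.32 ] [ 0.4465  0.4357  0.5428  0.     -1.6779 -0.1586]
1 th0 [0.624 0.128 0.32 ] [ 0.4465  0.4565  0.7022  0.     -1.8165 -0.1586]
1 th0.3 [0.636 0.088 0.283] [ 0.2878  0.4647  0.5464 -0.1655 -1.6514 -0.0133]
1 th0.3 [0.636 0.088 0.283] [ 0.2877  0.4741  0.6875 -0.1688 -1.7813 -0.0354]
1 th0.6 [0.645 0.058 0.234] [ 0.1454  0.524   0.5466 -0.3273 -1.6382  0.1276]
1 th0.6 [0.645 0.058 0.234] [ 0.1451  0.5196  0.6651 -0.3323 -1.7547  0.0879]
1 th0.95 [0.651 0.038 0.167] [ 0.0132  0.6243  0.5426 -0.5022 -1.635   0.2792]
1 th0.95 [0.651 0.038 0.167] [ 0.0125  0.6024  0.6316 -0.5082 -1.7325  0.2258]
-1 grasp [ 0.552 -0.096  0.06 ] [ 0.1062  0.4057 -0.186   0.     -0.9792  1.6863]
-1 grasp [ 0.552 -0.096 
[... 184 characters left out ...]
0.4084  0.     -1.705   1.6863]
-1 th0 [0.624 0.128 0.32 ] [ 0.4465  0.4357  0.5428  0.     -1.6779  2.983 ]
-1 th0 [0.624 0.128 0.32 ] [ 0.4465  0.4565  0.7022  0.     -1.8165  2.983 ]
-1 th0.3 [0.636 0.088 0.283] None
-1 th0.3 [0.636 0.088 0.283] None
-1 th0.6 [0.645 0.058 0.234] [ 0.1454  0.524   0.5466 -0.3273 -1.6382 -3.014 ]
-1 th0.6 [0.645 0.058 0.234] [ 0.1451  0.5196  0.6651 -0.3323 -1.7547 -3.0537]
-1 th0.95 [0.651 0.038 0.167] [ 0.0132  0.6243  0.5426 -0.5022 -1.635  -2.8624]
-1 th0.95 [0.651 0.038 0.167] [ 0.0125  0.6024  0.6316 -0.5082 -1.7325 -2.9158]
beaker [[ 0.7545 -0.0358  0.09  ]]
dishes [[0.7436 0.0529 0.048 ]]
bottlecap [[0.701 0.235 0.11 ]]
lens [[0.466  0.0745 0.014 ]]
```

```bash
cat > g.py <<'E'
from h import *
PO=np.array([.5515,-.0965,.06]);Rp=polerot(np.radians(12.7));o=tool(Rp,1)
ctrl.movep([0.12,0.36,0.45],sensors.get_state()["orientation"])
t=tcp_for_origin(PO,Rp)
ctrl.movep([0.42,-.03,.40],o)
ctrl.movep(t+[0,0,.13],o)
st=sensors.get_state();print(st["clock"],st["ee_pos"],t)
cam("top","pics/pre_t.png");cam("scene","pics/pre_s.png")
E
python3 g.py;python3 - <<'E'
import cv2
a=cv2.imread("pics/pre_t.png")[140:300,260:460];b=cv2.imread("pics/pre_s.png")[160:400,180:400]
cv2.imwrite("pics/pre.png",cv2.hconcat([cv2.resize(a,(400,320)),cv2.resize(b,(400,436))[:320]]))
E
```

```text
4.1833 [ 0.5523 -0.0961  0.1726] [ 0.5515 -0.0965  0.041 ]
```

View pics/pre.png

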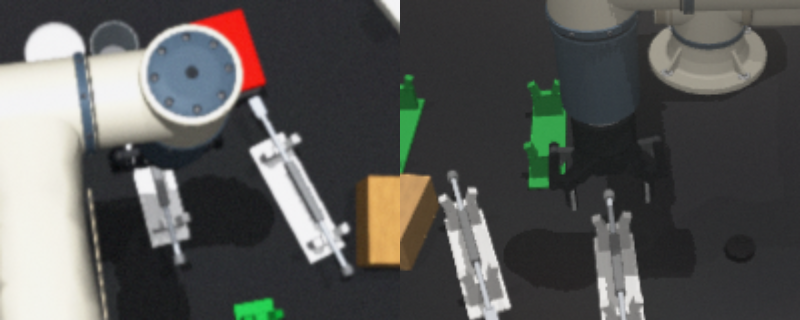

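The gripper stands over the left rest with the jaws across the handle, and the spreader and beaker are clear of the fingers. I'll descend and grasp.

```bash
cat > g2.py <<'E'
from h import *
PO=np.array([.5515,-.0965,.06]);Rp=polerot(np.radians(12.7));o=tool(Rp,1)
t=tcp_for_origin(PO,Rp)
ctrl.move_straight(t,feed=.12)
print(sensors.get_state()["ft_force"])
ctrl.move_gripper(0.008)
st=sensors.get_state();print(st["clock"],st["ee_pos"],st["width"],st["ft_force"])
ctrl.move_straight(t+[0,0,.02],feed=.05)
print(sensors.get_state()["ft_force"])
ctrl.move_straight(t+[0,0,.28],feed=.2)
st=sensors.get_state();print(st["clock"],st["ee_pos"],st["width"],st["ft_force"],st["wrist_torque"])
T=cam("top","pics/l_t.png");S=cam("scene","pics/l_s.png")
E
python3 g2.py
```

```text
[ 0.3164 -0.9271 -0.1185]
6.1667 [ 0.5517 -0.0965  0.0412] 0.01302776666333642 [-0.6336  0.4948  1.7694]
[-0.6538 -0.0434 -2.2094]
8.1667 [ 0.5511 -0.0964  0.3199] 0.013261636714454255 [-0.0099  0.0478 -2.8923] [-0.0085 -0.0143  0.0605]
```

View pics/l_s.png

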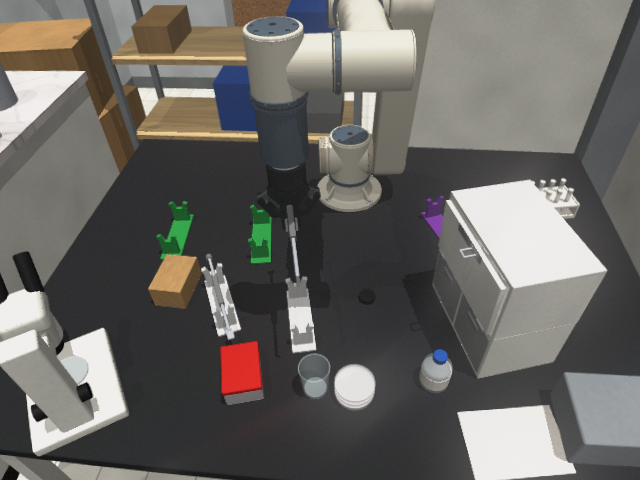

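The pole is held (width 13 mm, load about -2.9 N). Next I'll stage the hook in front of and above the eye and measure hook and eye in the same pictures.

```bash
cat > g3.py <<'E'
from h import *
eye=np.array([.5806,.2754,.307]); yaw=np.arctan2(LX[1],LX[0]);Rp=polerot(yaw)
tip=eye-LX*.05+[0,0,.04]
o=tip-Rp@[.15,0,-.031]
ctrl.movep(tcp_for_origin(o,Rp),tool(Rp,1))
ctrl.wait(.2)
st=sensors.get_state();print(st["clock"],st["ee_pos"]-tcp_for_origin(o,Rp),st["width"],st["ft_force"])
T=cam("top","pics/e_t.png");S=cam("scene","pics/e_s.png")
for n,c in(("T",T),("S",S)):print(n,proj(c,[tip,tip+[0,0,.031],eye]))
E
python3 g3.py;python3 - <<'E'
import cv2
a=cv2.imread("pics/e_t.png");b=cv2.imread("pics/e_s.png")
cv2.imwrite("pics/e_tc.png",cv2.resize(a[160:260,160:290],None,fx=6,fy=6,interpolation=cv2.INTER_CUBIC))
cv2.imwrite("pics/e_sc.png",cv2.resize(b[210:310,400:530],None,fx=6,fy=6,interpolation=cv2.INTER_CUBIC))
E
```

```text
9.7083 [-0.0001 -0.0007  0.0003] 0.01319015839439751 [ 0.4092 -0.3331 -0.864 ]
T [[207.7641 190.8425]
 [204.6852 187.4167]
 [191.7826 201.0923]]
S [[448.6688 240.0337]
 [451.2302 228.5322]
 [468.3096 250.4094]]
```

View pics/e_tc.png

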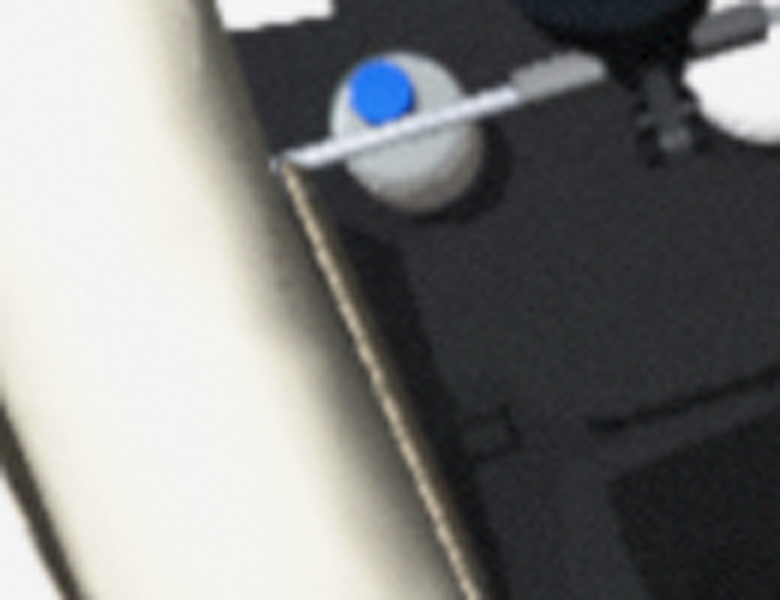

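View pics/e_sc.png

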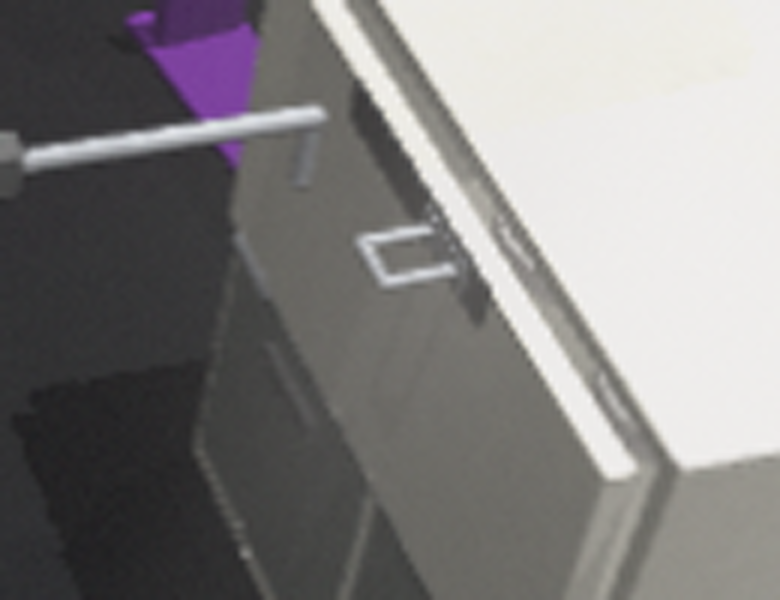

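```bash
python3 - <<'E'
from h import *
S=cam("scene")
f=lambda a:(np.array(a,float)+.5)/6+[400,210]-.5
eye=np.array([.5806,.2754,.307]);tip=eye-LX*.05+[0,0,.04]
# prong: end lowest visible centre, and corner
pt=onz(S,[f((302,184))],tip[2])[0]; print("tip err world",pt-tip, "loc x,y",(pt-tip)@LX,(pt-tip)@LY)
# rod axis: line from (20,158) to (318,114): rod centre
r=onz(S,[f((30,157)),f((300,117))],tip[2]+.031);d=r[1]-r[0];print("rod yaw",np.arctan2(d[1],d[0]),"cmd",np.arctan2(LX[1],LX[0]))
for p in r: print("rod off locker y",(p-tip)@LY,"x",(p-tip)@LX)
e=onz(S,[f(q) for q in((366,240),(386,282),(432,230),(452,269))],.307)
print(e);C=e[:2].mean(0);print("bar mid",C,"bar dir",np.arctan2(*(e[1]-e[0])[[1,0]])-np.pi/2,np.linalg.norm(e[1]-e[0]))
print("legs",[(q-tip)@LY for q in e],[(q-tip)@LX for q in e])
# hatch top edge line, z=.315
u=onz(S,[f((318,5)),f((604,475))],.315);d=u[1]-u[0];print("hatch yaw of -y",np.arctan2(d[1],d[0]),"normal yaw",np.arctan2(d[1],d[0])+np.pi/2,u)
# slot ends
s=onz(S,[f((362,90)),f((482,322))],.307);print("slot",[(q-tip)@LY for q in s],np.linalg.norm(s[1]-s[0]))
E
```

```text
tip err world [0.0005 0.0024 0.    ] loc x,y 0.002190438551337775 -0.0011204964102451255
rod yaw 1.8504221969256371 cmd 1.8587097536085935
rod off locker y -4.8216862819323144e-05 x -0.09500307926057086
rod off locker y -0.000804651884180365 x -0.0037315824861816676
[[0.5793 0.2597 0.307 ]
 [0.5992 0.2643 0.307 ]
 [0.5727 0.2831 0.307 ]
 [0.5914 0.2875 0.307 ]]
bar mid [0.5893 0.262  0.307 ] bar dir -1.3481937077019532 0.020461698239290234
legs [np.float64(0.005703949391556274), np.float64(-0.014714124654288856), np.float64(0.005379439031548954), np.float64(-0.013768668388749364)] [np.float64(0.035353430115933865), np.float64(0.03401800992207781), np.float64(0.059620970768108746), np.float64(0.05852082729893107)]
hatch yaw of -y 0.28986174951831006 normal yaw 1.8606580763132066 [[0.4635 0.2536 0.315 ]
 [0.6881 0.3206 0.315 ]]
slot [np.float64(0.07860534613636214), np.float64(-0.03916978526523956)] 0.11795561921485266
```

```bash
cat > g4.py <<'E'
from h import *
eye0=np.array([.5806,.2754,.307]); yaw=np.arctan2(LX[1],LX[0]);Rp=polerot(yaw)
tip=eye0-LX*.05+LX*.047-LY*.0035+[0,0,.012]
o=tip-Rp@[.15,0,-.031];t=tcp_for_origin(o,Rp)
ctrl.move_straight(t+[0,0,.028],feed=.06)
ctrl.move_straight(t,feed=.05)
ctrl.wait(.1)
st=sensors.get_state();print(st["clock"],st["ee_pos"]-t,st["ft_force"])
S=cam("scene","pics/f_s.png");print(proj(S,[tip,tip+[0,0,.031]]))
E
python3 g4.py;python3 - <<'E'
import cv2
b=cv2.imread("pics/f_s.png")
cv2.imwrite("pics/f_sc.png",cv2.resize(b[220:280,430:500],None,fx=10,fy=10,interpolation=cv2.INTER_CUBIC))
E
```

```text
11.6 [0.0002 0.     0.0005] [ 0.6059 -0.0688 -0.6084]
[[468.7495 247.664 ]
 [471.7045 236.6306]]
```

View pics/f_sc.png

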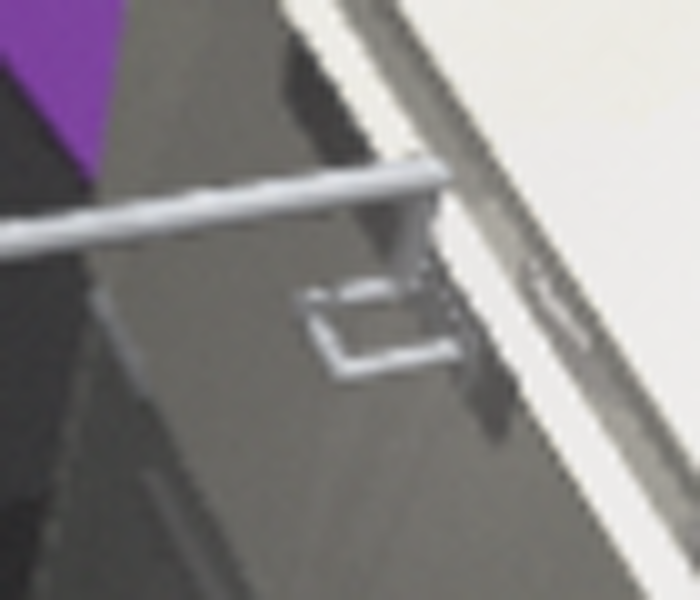

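The tip shows at about (471,248). Projected down 12 mm it lands at crop (399,323), against a hole centre at about (381,326). That is laterally centred and about 4 mm too deep, so I'll back off 5 mm and insert.

```bash
cat > g5.py <<'E'
from h import *
eye0=np.array([.5806,.2754,.307]); yaw=np.arctan2(LX[1],LX[0]);Rp=polerot(yaw)
tip=eye0-LX*.008-LY*.0035+[0,0,.012]
o=tip-Rp@[.15,0,-.031];t=tcp_for_origin(o,Rp)
ctrl.move_straight(t,feed=.05)
f0=sensors.get_state()["ft_force"];print(f0)
for dz in(.008,.012,.016,.020,.024,.028):
    ctrl.move_straight(t-[0,0,dz],feed=.03)
    st=sensors.get_state();d=st["ft_force"]-f0;print(dz,d,st["wrist_torque"])
    if np.linalg.norm(d)>4: print("contact");break
print(st["clock"])
S=cam("scene","pics/i_s.png")
E
python3 g5.py;python3 - <<'E'
import cv2
b=cv2.imread("pics/i_s.png")
cv2.imwrite("pics/i_sc.png",cv2.resize(b[220:280,430:500],None,fx=10,fy=10,interpolation=cv2.INTER_CUBIC))
E
```

```text
[-0.417   0.5257 -2.1523]
0.008 [ 0.7744 -1.1505  0.6682] [-0.0279  0.0322  0.0118]
0.012 [ 1.0789 -0.5077  0.9211] [ 0.074  -0.0406 -0.0157]
0.016 [ 0.871  -0.6058 -0.0044] [0.0302 0.0777 0.0364]
0.02 [ 0.2611 -0.3965  0.381 ] [ 0.0227  0.0308 -0.    ]
0.024 [-0.0692 -0.2635  0.9547] [ 0.0714  0.0148 -0.0418]
0.028 [ 0.3991 -0.1804 -0.0191] [0.0533 0.0234 0.0286]
13.7333
```

View pics/i_sc.png

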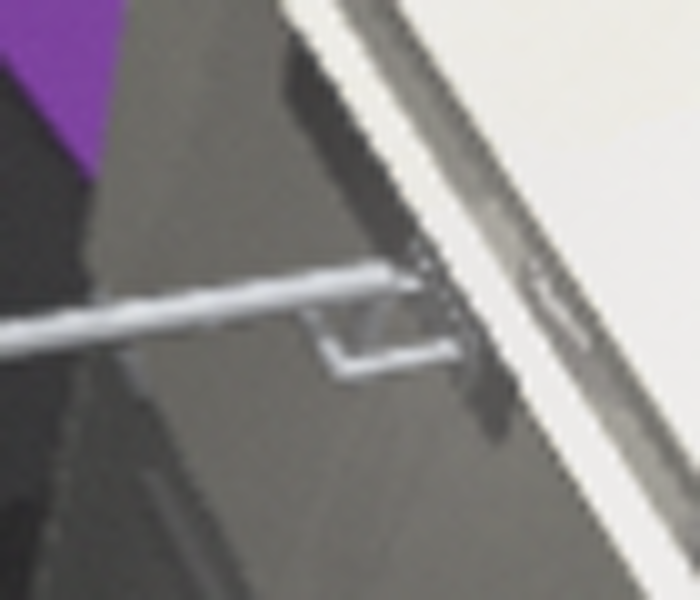

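The prong is in the eye, with the rod above it and the lower leg and cross bar visible. Next I'll find the bar contact by a gentle pull, then follow the arc with pitch and force checks.

```bash
cat > g6.py <<'E'
from h import *
import json
eye0=np.array([.5806,.2754,.307]); yaw=np.arctan2(LX[1],LX[0]);Rp=polerot(yaw)
tip=eye0-LX*.008-LY*.0035+[0,0,-.016]
o=tip-Rp@[.15,0,-.031];t=tcp_for_origin(o,Rp)
f0=np.mean([(ctrl.wait(.03),sensors.get_state()["ft_force"])[1] for _ in range(6)],0);print(f0)
for s in np.arange(.002,.0161,.0015):
    ctrl.move_straight(t-LX*s,feed=.03)
    f=np.mean([(ctrl.wait(.02),sensors.get_state()["ft_force"])[1] for _ in range(3)],0)-f0
    st=sensors.get_state()
    print(round(s,4),"LX",f@LX,"LY",f@LY,"z",f[2],(st["ee_pos"]-t)@LX)
    if f@LX>2: break
json.dump(dict(f0=list(f0),tip=list(tip-LX*s)),open("c.json","w"));print(st["clock"])
E
python3 g6.py
```

```text
[-0.0947 -0.0662 -1.5416]
0.002 LX -0.15403034003266936 LY -0.03239838320611802 z 0.1883257313518063 -0.0021005838928729883
0.0035 LX 0.7514603361899199 LY 0.41922675602534665 z 0.21184078835611353 -0.003513746665080798
0.005 LX 3.364658506333142 LY -0.09558339128419888 z -0.4828727655765732 -0.004411731981828149
14.8833
```

```bash
cat > arc.py <<'E'
from h import *
import json
c=json.load(open("c.json"));tip0=np.array(c["tip"]);f0=np.array(c["f0"])
yaw=np.arctan2(LX[1],LX[0]);Z=np.array([0,0,1.])
K=.55;DEP=.016;TH0=.015
def B(th,h): return h+LX*(-.0345*np.cos(th)-.142*np.sin(th))+Z*(.142*np.cos(th)-.0345*np.sin(th))
# hinge from contact: bar centre = prong axis - 6mm LX, at theta TH0
bar=tip0-LX*.006+Z*DEP
H=bar-B(TH0,np.zeros(3)); H[2]=.165
def pose(th,dep=DEP,gap=.006,lift=0):
    Rp=polerot(yaw,K*(th-TH0)); tip=B(th,H)+Rp[:,0]*gap-Rp[:,2]*(dep-lift)
    o=tip-Rp@[.15,0,-.031]; return tcp_for_origin(o,Rp),tool(Rp,1),Rp
E
cat > g7.py <<'E'
from arc import *
import sys
a,b,n=map(float,sys.argv[1:4])
print("H",H)
for th in np.linspace(a,b,int(n)):
    t,r,Rp=pose(th); ctrl.move_straight(t,feed=.045,frame=r)
    st=sensors.get_state();f=st["ft_force"]-f0
    print(round(th,3),"fx",f@LX,"fy",f@LY,"fz",f[2],"e",np.linalg.norm(st["ee_pos"]-t),"w",st["width"],st["clock"])
    if np.linalg.norm(f)>10: print("STOP");break
cam("scene","pics/a%03d.png"%int(b*100))
E
python3 g7.py .06 .36 6
```

```text
H [0.579  0.2933 0.165 ]
0.06 fx 2.042641502895508 fy 0.08405469381235263 fz -0.29901012004350247 e 0.00033895976189389526 w 0.013033661724283305 15.225
0.12 fx 1.9817172753038077 fy -0.2676246253879425 fz 0.6619207145331376 e 0.0005762315269421781 w 0.013097476752999819 15.6167
0.18 fx 1.841641388846901 fy 0.1394266792826101 fz -0.6600952025873732 e 0.0004778132813970519 w 0.01268088892542379 16.0167
0.24 fx 0.9771505092165886 fy 0.1520154458266291 fz 0.7509610825009556 e 0.0005953140510048568 w 0.013133841324838852 16.4167
0.3 fx 1.0041633052456613 fy 0.4523727569834454 fz -0.10877557758750278 e 0.000668589310438607 w 0.013103416808128874 16.8167
0.36 fx 1.0168338731362507 fy -0.49786170870838875 fz 0.12073580788964522 e 0.0008036345407311978 w 0.01313804373225656 17.2167
```

```bash
python3 -c "
import cv2
b=cv2.imread('pics/a036.png');cv2.imwrite('pics/a36c.png',cv2.resize(b[180:380,360:620],None,fx=3,fy=3,interpolation=cv2.INTER_CUBIC))"
```

View pics/a36c.png

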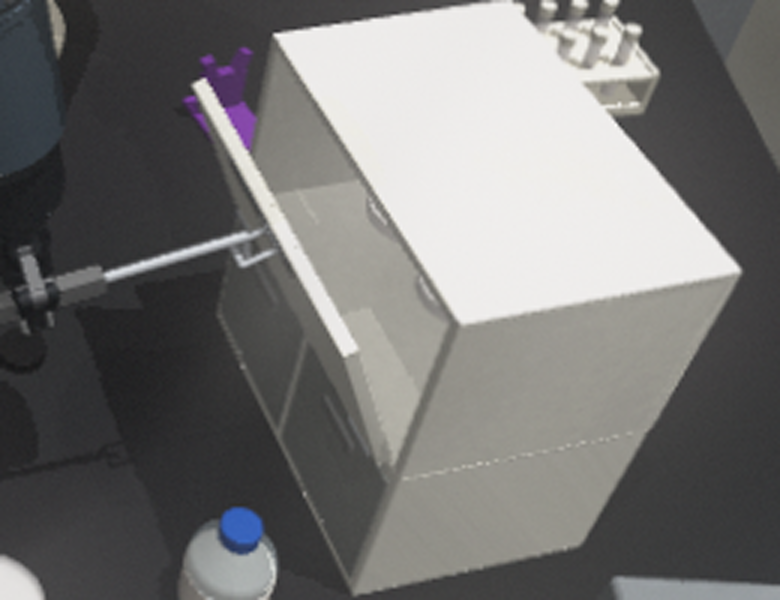

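The hatch is opening and the hook sits in the eye. I'll continue.

```bash
python3 g7.py .42 .90 9; python3 -c "
import cv2
b=cv2.imread('pics/a090.png');cv2.imwrite('pics/a90c.png',cv2.resize(b[180:380,360:620],None,fx=3,fy=3,interpolation=cv2.INTER_CUBIC))"
```

```text
H [0.579  0.2933 0.165 ]
0.42 fx 0.9758220957857405 fy 0.23798974290359068 fz -0.2673845969527391 e 0.0009257345741678219 w 0.01316503459153809 17.675
0.48 fx 0.6276773008785529 fy 0.08399638453511653 fz -0.028639675910046014 e 0.000962997316899337 w 0.013222330123816267 18.0833
0.54 fx 0.1962583564212699 fy 1.2190005811360132 fz -0.42970895712425006 e 0.0009431628895356386 w 0.013093327113263786 18.4917
0.6 fx 0.23850662401675846 fy 0.6793192917409767 fz -0.4762359684825288 e 0.0009485964354709649 w 0.01332227939017009 18.9
0.66 fx -0.11971728594745719 fy 0.4888636627956037 fz 0.45387960444610465 e 0.0008976348583547234 w 0.012833465537810665 19.3167
0.72 fx -0.982328809334296 fy 0.05498739139622668 fz 0.20477454497212744 e 0.0009290252218454311 w 0.012880398793982652 19.7333
0.78 fx -0.4000455185562883 fy 0.6575666355835075 fz 1.3261807230074505 e 0.0009259566606666316 w 0.013019196145235685 20.15
0.84 fx 0.43092988319754705 fy -0.03709803638489447 fz 0.9668726529799556 e 0.0009275683334948663 w 0.013301242302551405 20.5667
0.9 fx 0.19938993284370635 fy 0.602791591968436 fz -0.2877150754719555 e 0.0009367581247680406 w 0.013513792572383748 20.9833
```

View pics/a90c.png

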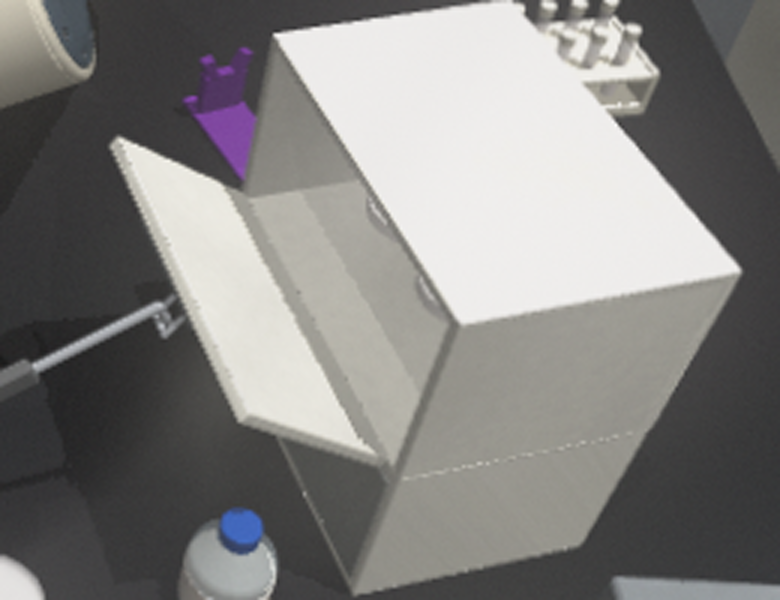

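```bash
cat > g8.py <<'E'
from arc import *
F=None
for th in np.arange(.915,1.03,.015):
    t,r,Rp=pose(th); ctrl.move_straight(t,feed=.03,frame=r)
    f=np.mean([(ctrl.wait(.03),sensors.get_state()["ft_force"])[1] for _ in range(5)],0)-f0
    st=sensors.get_state()
    print(round(th,3),"fpole",f@Rp[:,0],"fz'",f@Rp[:,2],"fy",f@LY,"e",(st["ee_pos"]-t)@Rp[:,0],st["clock"])
    if f@Rp[:,0]>3.5 or np.linalg.norm(f)>7: break
S=cam("scene","pics/a099.png")
ft=lambda a:(np.array(a,float)+.5)/3+[360,180]-.5
from scipy.optimize import brentq
for q in((243,408),(120,140)):
    def g(x):
        z=.165+.15*np.cos(x)+.006*np.sin(x);p=onz(S,[ft(q)],z)[0];return (p-H)@LX-(.006*np.cos(x)-.15*np.sin(x))
    print("theta est (at .90 picture)",[round(x,3) for x in [brentq(g,.3,1.3)]])
np.save("th.npy",th)
E
python3 g8.py;python3 -c "
import cv2
b=cv2.imread('pics/a099.png');cv2.imwrite('pics/a99c.png',cv2.resize(b[200:360,380:500],None,fx=5,fy=5,interpolation=cv2.INTER_CUBIC)[:600])"
```

```text
0.915 fpole -0.10353586395291521 fz' -0.27303387922435385 fy -0.23033827500617518 e 3.8457577161060347e-05 21.45
0.93 fpole 1.3810068206828148 fz' -0.1328965830108246 fy 0.17769658486471848 e 4.7703733289412265e-05 21.8667
0.945 fpole 6.826723763984427 fz' 1.194435813850865 fy 0.27787400378717664 e 0.0010873646524916887 22.2833
theta est (at .90 picture) [0.914]
theta est (at .90 picture) [0.907]
```

View pics/a99c.png

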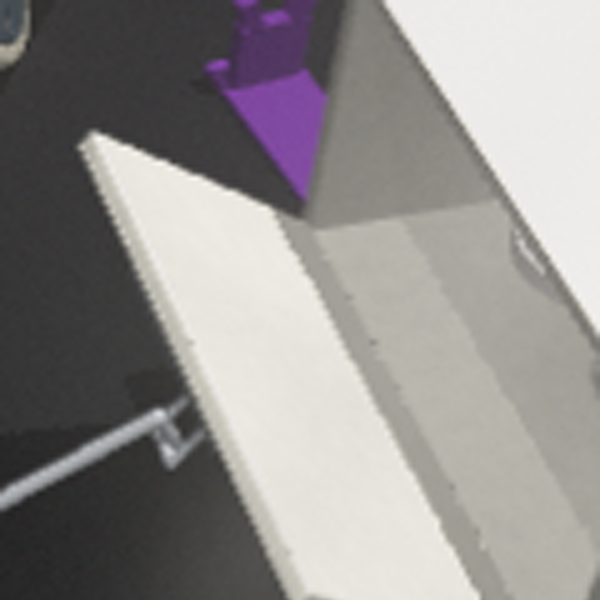

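The stop is reached: force rises to 6.8 N at a nominal 0.945. I'll unload the bar, then withdraw along the prong axis.

```bash
cat > g9.py <<'E'
from arc import *
th=float(np.load("th.npy"))
for gap,lift in((.006+.004,0),(.0095,.01),(.0095,.02),(.0095,.03),(.0095,.045)):
    t,r,Rp=pose(th,gap=gap,lift=lift); ctrl.move_straight(t,feed=.04)
    st=sensors.get_state();f=st["ft_force"]-f0
    print(gap,lift,"fpole",f@Rp[:,0],"fz'",f@Rp[:,2],"fy",f@LY,st["clock"])
    if np.linalg.norm(f)>6: print("STOP");break
S=cam("scene","pics/u.png")
E
python3 g9.py;python3 -c "
import cv2
b=cv2.imread('pics/u.png');cv2.imwrite('pics/uc.png',cv2.resize(b[180:380,360:620],None,fx=3,fy=3,interpolation=cv2.INTER_CUBIC)[:600])"
```

```text
0.01 0 fpole -0.3820622064052698 fz' -0.09508230546110935 fy -0.029595364718053647 22.5833
0.0095 0.01 fpole -0.47776840301687246 fz' -0.5014246843404635 fy -0.4787207777625692 22.9833
0.0095 0.02 fpole -0.6126371754516277 fz' -0.6534542328802052 fy 0.2175630679724523 23.3833
0.0095 0.03 fpole -0.6456614845881035 fz' -0.24288332454734726 fy 0.9039082332081919 23.7833
0.0095 0.045 fpole -1.0954414697976562 fz' -0.373704768480984 fy -1.2220838755939942 24.3083
```

View pics/uc.png

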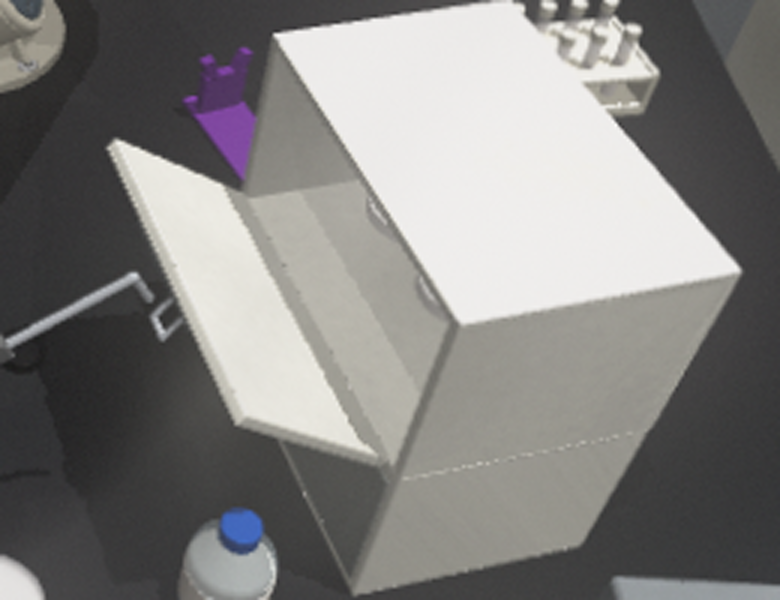

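The pole is unhooked and the hatch holds its place. I'll retreat and return over the rest.

```bash
cat > g10.py <<'E'
from h import *
st=sensors.get_state();p=st["ee_pos"]
ctrl.move_straight(p-LX*.04+np.array([0,0,.06]),feed=.12)
ctrl.move_straight(p-LX*.07+np.array([0,0,.15]),feed=.15)
PO=np.array([.5515,-.0965,.06]);Rp=polerot(np.radians(12.7));o=tool(Rp,1)
t=tcp_for_origin(PO,Rp)
ctrl.movep(t+[0,0,.28],o); ctrl.wait(.2)
st=sensors.get_state();print(st["clock"],st["ee_pos"]-t,st["width"],st["ft_force"],st["wrist_torque"])
T=cam("top","pics/r_t.png");S=cam("scene","pics/r_s.png")
E
python3 g10.py; python3 - <<'E'
import cv2
a=cv2.imread("pics/l_s.png")[180:340,220:360];b=cv2.imread("pics/r_s.png")[180:340,220:360]
cv2.imwrite("pics/cmp.png",cv2.resize(cv2.hconcat([a,b]),None,fx=2.8,fy=2.8,interpolation=cv2.INTER_CUBIC))
E
```

```text
27.45 [ 0.0003 -0.0001  0.2796] 0.013180799667602194 [-0.1608  0.0088 -2.0744] [-0.0229 -0.0894 -0.0238]
```

View pics/cmp.png

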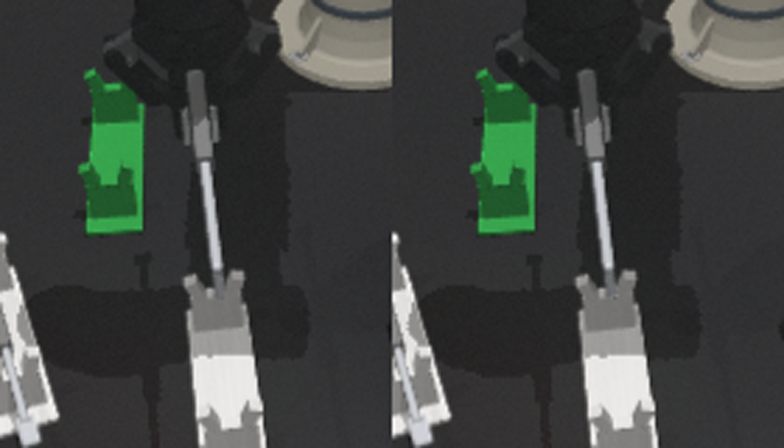

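View pics/r_s.png

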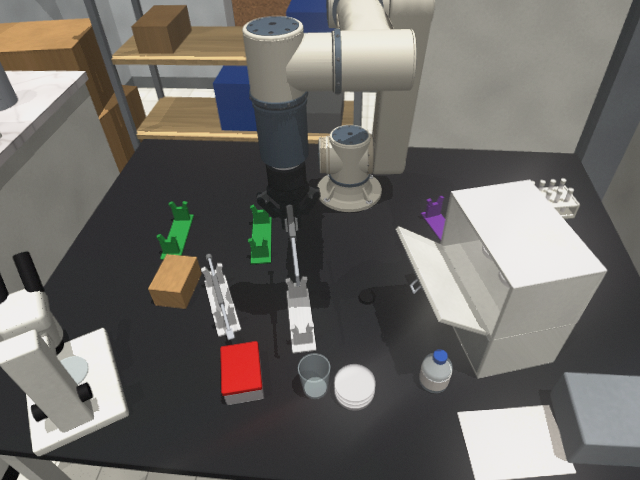

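The pole sits in the hand as it did after lifting, to the pixel. The hatch is open and the other objects look unmoved. I'll lower along the recorded path.

```bash
cat > g11.py <<'E'
from h import *
PO=np.array([.5515,-.0965,.06]);Rp=polerot(np.radians(12.7));t=tcp_for_origin(PO,Rp)
ctrl.move_straight(t+[0,0,.03],feed=.12)
f0=np.mean([(ctrl.wait(.03),sensors.get_state()["ft_force"])[1] for _ in range(5)],0)
for dz in(.02,.012,.006,.003,.001):
    ctrl.move_straight(t+[0,0,dz],feed=.04)
    f=np.mean([(ctrl.wait(.02),sensors.get_state()["ft_force"])[1] for _ in range(3)],0)-f0;print(dz,f)
    if np.linalg.norm(f)>5: print("contact");break
st=sensors.get_state();print(st["clock"],st["ee_pos"]-t)
S=cam("scene","pics/d.png")
E
python3 g11.py; python3 - <<'E'
import cv2
a=cv2.imread("pics/d.png")[230:390,230:350]
cv2.imwrite("pics/dc.png",cv2.resize(a,None,fx=3.7,fy=3.7,interpolation=cv2.INTER_CUBIC))
E
```

```text
0.02 [-0.1023 -0.1293  0.152 ]
0.012 [-0.3855 -0.1467  0.3894]
0.006 [-0.0646 -0.6664  0.8768]
0.003 [-0.1937  0.1277  0.1474]
0.001 [-0.4127  0.4386  0.3136]
31.75 [-0.     -0.      0.0009]
```

View pics/dc.png

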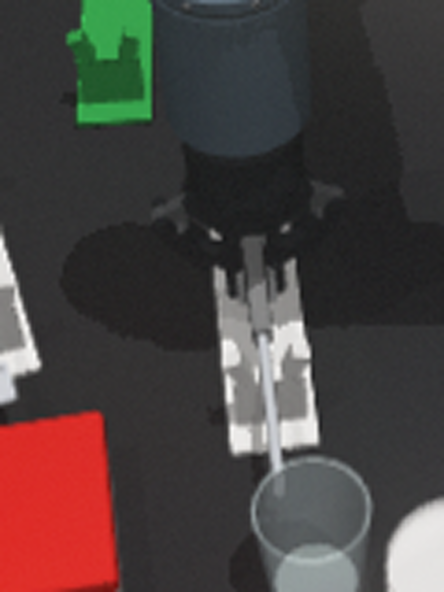

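```bash
cat > g12.py <<'E'
from h import *
PO=np.array([.5515,-.0965,.06]);Rp=polerot(np.radians(12.7));t=tcp_for_origin(PO,Rp)
ctrl.move_straight(t,feed=.04)
ctrl.move_gripper(.05);ctrl.wait(.3)
st=sensors.get_state();print(st["width"],st["ft_force"])
ctrl.move_straight(t+[0,0,.06],feed=.08)
ctrl.move_straight(t+[0,0,.25],feed=.2)
ctrl.movep([.32,-.2,.4],tool(Rp,1)); ctrl.wait(.3)
T=cam("top","pics/z_t.png");S=cam("scene","pics/z_s.png");print(sensors.get_state()["clock"])
E
python3 g12.py; python3 - <<'E'
import cv2
a=cv2.imread("pics/z_t.png")[150:290,270:470]
cv2.imwrite("pics/z_tc.png",cv2.resize(a,None,fx=4,fy=4,interpolation=cv2.INTER_CUBIC))
E
```

```text
0.049715477281721224 [-0.9799 -0.2031 -0.0601]
36.2583
```

View pics/z_tc.png

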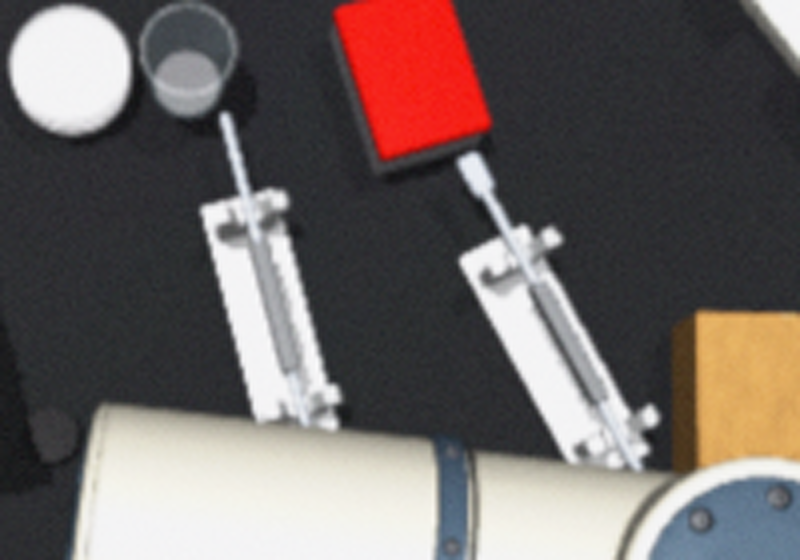

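View pics/z_s.png

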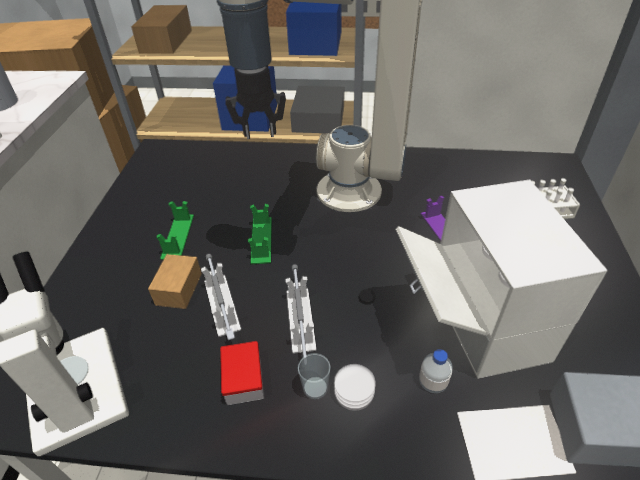

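The pole shows at the same pixels as at the start (tip at crop (225,115)), and the bystanders are unmoved. One last check of the hatch angle before handing in.

```bash
python3 - <<'E'
from arc import *
from scipy.optimize import brentq
S=cam("scene")
g=cv2.cvtColor(S["img"],cv2.COLOR_RGB2GRAY)
cv2.imwrite("pics/zc.png",cv2.resize(S["img"][220:340,390:500,::-1],None,fx=5,fy=5,interpolation=cv2.INTER_CUBIC))
u=cv2.imread("pics/u.png",0)[185:330,395:500].astype(int);d=abs(u-g[185:330,395:500].astype(int));print("hatch-area pixel diff vs unhook pic",(d>40).sum())
ft=lambda a:(np.array(a,float)+.5)/3+[360,180]-.5
for q in((112,145),(241,418)):   # from u crop
    def h(x):
        z=.165+.15*np.cos(x)+.006*np.sin(x);p=onz(S,[ft(q)],z)[0];return (p-H)@LX-(.006*np.cos(x)-.15*np.sin(x))
    print(brentq(h,.3,1.3))
E
```

```text
hatch-area pixel diff vs unhook pic 68
0.9614056263792478
0.9427397762168549
```

View pics/zc.png

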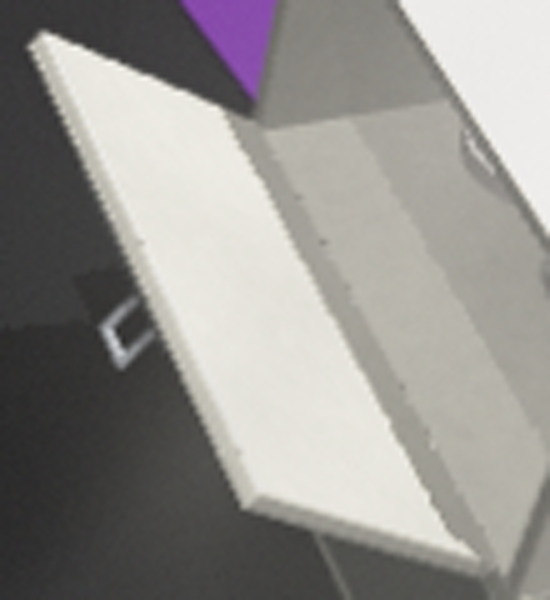

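The hatch measures about 0.95 rad and has not moved since unhooking; the changed pixels are the pole leaving the picture. Handing in.

```bash
python3 -c "
from h import *
ctrl.finish_job();print(sensors.get_state()['clock'])"
```

```text
the job is handed in; nothing more can be done
the job is handed in; nothing more can be done
```

The job is done and handed in at about 36 s of the 72 s allowed; no verdict is reported.

I took the pole from its rest, hooked it through the eye and swung the hatch down along its arc until it met the stop. I then withdrew the hook along the prong's own axis and laid the pole back in its own rest.

- **Force:** readings stayed below about 3.5 N during the swing and rose once to about 7 N against the stop. Readings were taken between moves, so a brief peak within a move could be higher.
- **Hatch:** two corner sightings gave 0.94 and 0.96 rad, so it is at its stop and has not moved since unhooking. I did not re-read the corners in the final picture. I compared it with the picture taken just after unhooking instead, where 68 pixels differ. I put those down to the pole leaving the view.
- **Pole:** it shows at its starting pixels, but in the last top view the arm hid the knob end. The other camera shows it lying in both forks.
- **Bystanders:** compared by eye between the first and last pictures, all looked unmoved.
- **Disagreement:** the two cameras disagreed by 4–8 mm in world x on the eye's position. I aligned hook and eye within one camera and found the cross bar by touch.

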